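# Depth-gauge check at the pin press

## Robot

A 7-joint arm with a two-finger parallel gripper is mounted at the origin on a cart in front of the work surface, level with it; the furniture and walls round the work are solid. World frame = base frame: x ahead of the robot, y to its left, z up, the work surface at z = 0. Lengths are in m, angles in rad, forces in N, time in s.
With the tool pointing down it reaches from about 0.4 to 0.875 m from the base axis. Payload 19.3 kg.
Tool frame: the origin (TCP) lies where the fingers leave the gripper's body, on its centre line; the fingertips stand bot.tip_reach ahead of it and the grasp point (between the pads) lies 54 mm ahead of it (bot.tip_reach is the distance from the TCP to the fingertips, in m); z points along the fingers, y is the line along which they close (so a half turn about z gives the same grasp; the last joint's range is limited). The gripper opens to 85 mm and grips with 20 to 120 N. Pads are 22 mm wide; open, the fingers measure 114 mm over their backs; the gripper's body (76 mm by 85 mm) begins 54 mm behind the grasp point. The pads swing forward as they close: fully open they stand 13 mm farther back than shut.
Start: joints at [-1.172, 0.521, -0.036, 1.599, 0.021, 1.021, -0.113], TCP at [0.282, 0.558, 0.304] pointing down, gripper open.
Joint ranges: [-2.91, 2.91], [-0.3, 2.13], [-1.5, 1.42], [0.17, 2.43], [-1.26, 4.41], [0.16, 1.93], [-2.52, 2.52]. Speed limits (rad/s): [1.89, 1.89, 2.39, 2.39, 3.01, 3.01, 3.01].

## Interface

Orientations are given as [roll, pitch, yaw] about the fixed x, y, z axes, in that order (R = Rz(yaw) Ry(pitch) Rx(roll)).
In Python, from workcell import bot gives the robot as it stands. The module is installed in compiled form; this text tells all that it offers.
- The arm moves only by the shell command python3 -m jog 'ROWS' [FORCE]. ROWS is JSON, a list that holds one entry, the list of rows, each a list of 7 numbers: the shift along the tool's x, y, z in mm, then the turn, a rotation vector about the tool's x, y, z in rad, then the opening, from 0 (shut) to 1 (fully open). In form: [[[tx, ty, tz, wx, wy, wz, fingers], ...]]. A call has 1 to 5 rows; each row shifts and turns the commanded pose from where the row before left it, along the tool's axes as they then stand; what a row does not reach is not made up. A row lasts 1/10 s, in which the tool goes at most 50 mm and 8.59 degrees, less where a joint would pass 70% of its speed; a pose out of reach is approached as far as the arm can. A call is refused whole if a number of a shift passes 50 or a number of a turn 0.15, either way. A call with a gripper value outside its range is refused whole. The fingers move at their own pace and stop on an object; FORCE is the grip in N (left out, the last holds). Time passes only in rows, so rows that do not move let the fingers close. It gives the time, the measured TCP pose, the force, the opening and the grip force at its end, in the units of the state.
- bot.observe(): the state, without advancing time (a new reading comes with each control period).
- bot.grab_frame(name): name is "side" or "top"; returns a dict with "img" (480x640x3 uint8, red, green, blue), "intrinsics" (3x3 intrinsics, pixels), "R" (3x3) and "t" (3): a world point X has camera coordinates R X + t. Camera axes: x right, y down, z forward; pixel columns grow to the right and rows downward; lengths in m; the calibration is good to about 2 mm. A picture is of the moment at which its call begins. There is no depth.
- bot.job_done(): hands the job in; it is judged then, once.
Trained networks look in a picture, given as the dict that the camera call returned (one of the last four; its "shot" number tells which), for a name from the list of things; names that differ only in an ending like _2 or _b are one class to them, and where a whole thing is asked for, a point or a joint stands for the part that bears it (a point fixed in the world has none). Each returns a list of dicts, best first, with "conf" (0 to 1); they miss things now and then, are a little off and sometimes report something else, mostly with a low value. They report only what shows in the picture. A call takes as long as a camera call. They do not tell look-alikes from the thing itself.
- bot.trace(query, picture): "region" (480x640 bool, what is visible of it).
- bot.spot_point(query, picture): "xyz" ([x, y, z] in m, in world coordinates, good to about 4 mm: a listed point, or the origin of a listed thing).
The state is a dict: "clock": time; "qpos": joint angles; "qd": joint speeds; "joint_efforts": joint torques, N m; "position": TCP position; "tool_rot": TCP orientation; "force": force on the tool from outside, world axes, zero at the start; "moment": the same for the moment, N m; "grip_width": finger opening in m; "finger_force": force on a finger pad.
Only numpy, scipy, OpenCV 4.12 (cv2) and the standard library are available. Lean on these libraries where they do the work, as an engineer would, in place of code of your own. Each camera call takes 0.05 s, during which the arm holds its last target. There are 200 camera calls.

## Task

Throw the black-ball lever on top of the white press from its white mark into the green notch, never on into the red one, so that its shutter clears the sloping guide tube. Then take the red-handled gauge rod from its rack, push it into the guide tube until its collar stops against the brass flange, and draw it right out again. Finish while still holding the rod, clear of everything else: level, with its yellow tip under the middle of the loupe's lens, about halfway between the lens and the white tile; the lever stays in the green notch and the pink wax block, the tooth and the eraser stay where they are.

Things in the scene. Friction and masses are not known exactly. Their poses are not given: they have to be found in the camera images.
- press: white press housing, 125 x 130 mm, top at z = 100 mm, fixed to the bench. Origin: on the bench, right under the centre of the guide tube's mouth; x points from the tube's mouth into the housing, z up. The housing lies at x 20 to 145, y -45 to 85 mm; the tube sticks out of its front (-x)
- guide_tube: steel guide tube with a brass flange (34 mm across) at its mouth. Origin: centre of the mouth's front face, 85 mm above the bench (press frame 0, 0, 85). Its z axis points out of the tube along its bore, sloping 0.35 rad (20 degrees) up from horizontal, towards the press's -x side; bore 14 mm wide (18 mm in the first 6 mm), 80 mm deep and open behind
- shutter_lever (a joint): angle of the lever on the press's top, rad; grows as the lever turns clockwise seen from above. 0 = white mark, 0.95 = middle of the green notch, 1.6 = middle of the red notch; range 0 to 1.7, starts at 0 to 0.25. Nothing clicks: it stays where it is left by friction (about 2 N at the ball). Its steel shutter plate (32 mm wide) hangs in front of the tube's mouth near 0 and is clear of it from about 0.6 on
- lever_ball (a point): centre of the lever's black ball, 19 mm in diameter, on an 8 mm upright pin; the ball is 145 mm above the bench, 55 mm from the lever's pivot. Below it the lever arm's top is at 113 mm and the press's top at 100 mm. Seen from the pivot the ball lies along the press's +y at 0, and turns towards the press's +x as the lever is thrown
- lever_pivot (a point): the lever's vertical turning axis, at the height of the press's top (press frame 55, 0, 100 mm)
- gauge_rod: gauge rod, 155 mm long, 50 to 100 g. Origin: on its axis in the middle of the red handle, the place to grip; x points along the rod to the tip. Handle: from x = -40 to 37 mm, 12 mm wide (y), 16 mm high (z), flat sided; brass collar 30 mm across from x = 37 to 45 mm; then a round 8 mm rod to x = 115 mm, its last 16 mm yellow. It starts lying level in the rack, z up
- rod_tip (a point): the yellow end of the gauge rod (rod frame 115, 0, 0 mm)
- collar_face (a point): centre of the collar's face towards the tip (rod frame 45, 0, 0 mm); it stops on the flange with 70 mm of the rod in the tube
- rack: aluminium rack fixed to the bench, base 150 x 56 x 8 mm, with two grey forks, open at the top, 8 mm thick and 34 mm wide, at x = -32 mm (66 mm high, under the handle's tail) and x = 85 mm (68 mm high, under the thin rod). Origin: on the bench under the rod's origin; x the way the rod's tip points; the rod's axis lies 60 mm up. Lift the rod straight up out of it
- loupe: loupe stand fixed to the bench: round base 92 mm across with a white tile (top at 12 mm) under a level lens in a black ring (72 mm across, at 147 to 153 mm height). Origin: on the bench under the lens's middle. The only post, 8 mm thick, stands at x = 60 mm and carries the ring from there; from the -x and the +y and -y sides the space under the lens is open
- focus (a point): reading point: under the lens's middle, 80 mm above the bench (loupe frame 0, 0, 80 mm)
- wax_block: pink wax block, 22 x 46 x 23 mm, loose bystander; origin at the centre of its underside
- tooth: carved molar on its square foot, 24 x 24 x 48 mm, loose bystander; origin at the centre of its underside
- eraser_b: dark blue and white eraser, 19 x 42 x 12 mm, loose bystander; origin at the centre of its underside
Not all that is in view belongs to the job. Of the things that look like the gauge_rod, the larger one is meant.

How it is judged:
On the way, in this order (a step that is already met when the one before it is completed fails the run):
1. the lever stands in the green notch (0.80 to 1.10 rad) (value of joint shutter_lever between 0.8 and 1.1 rad), for 0.2 s.
2. the rod is in the guide tube with its collar on the flange (gap under 3 mm) (all of step 1 and z of collar_face in the frame of guide_tube below 0.003 m and distance between collar_face and guide_tube below 0.008 m and angle between the x axis of gauge_rod and the z axis of guide_tube, either way round below 0.12 rad), for 0.2 s.
3. the rod is drawn right out of the tube (z of rod_tip in the frame of guide_tube above 0.01 m), for 0.1 s.
At the end, for the whole second after the job is handed in: Rod held still in the fingers, touching nothing else, hand off the loupe; level within 0.14 rad, tip within 18 mm sideways of the reading point and 45 to 118 mm above the bench; lever at 0.80 to 1.10 rad; wax block, tooth and eraser within 30 mm of their starts (all of step 1 and horizontal distance between rod_tip and focus below 0.018 m and height (world z) of rod_tip between 0.045 and 0.118 m and angle between gauge_rod's own x axis and vertical between 1.431 and 1.711 rad and contact force between gauge_rod and the fingers above 1 N and linear speed of gauge_rod below 0.03 m/s and contact force between each of gauge_rod, the arm and loupe below 0.3 N and contact force between gauge_rod and rack below 0.3 N and contact force between gauge_rod and press below 0.3 N and contact force between gauge_rod and wax_block below 0.3 N and contact force between gauge_rod and tooth below 0.3 N and contact force between gauge_rod and eraser_b below 0.3 N and distance of each of wax_block, tooth, eraser_b from where it was at the start of the episode below 0.03 m); the arm keeps its last pose, push and grip.
It fails at once if the lever is thrown on into the red notch (past 1.35 rad) (value of joint shutter_lever above 1.35 rad).
It fails at once if the wax block is knocked away (over 30 mm) (distance of wax_block from where it was at the start of the episode above 0.03 m).
It fails at once if the tooth is knocked away (over 30 mm) (distance of tooth from where it was at the start of the episode above 0.03 m).
It fails at once if the eraser is knocked away (over 30 mm) (distance of eraser_b from where it was at the start of the episode above 0.03 m).
It also fails if it takes over 69 s, if anything falls off the work surface, if the arm or the gripper's body presses on something with over 40 N, if the wrist force passes 120 N, or if a joint passes its speed limit or range.

## Working session

There is one attempt and no reset: what is moved stays moved. The work goes in short steps, Python scripts to look and compute and a shell command to move; the robot and the scene stay as the last step left them, time stands still between calls to the robot, and variables do not carry over. Pictures are saved under pics/ and viewed, at most 10 in all, crops included, and the job is handed in when it is done.

```bash
mkdir -p pics; python3 - <<'E'
from workcell import bot
import cv2,numpy as np
s=bot.observe();print(s['clock'],s['position'],s['tool_rot'],bot.tip_reach,s['grip_width'])
for n in('side','top'):
    p=bot.grab_frame(n);cv2.imwrite(f'pics/{n}0.png',p['img'][:,:,::-1])
    print(n,'cam',np.round(-p['R'].T@p['t'],3))
    for q in('press','guide_tube','lever_ball','lever_pivot','gauge_rod','rod_tip','collar_face','rack','loupe','focus','wax_block','tooth','eraser_b'):
        for d in bot.spot_point(q,p)[:3]:
            x=np.array(d['xyz']);c=p['intrinsics']@(p['R']@x+p['t'])
            print(q,round(d['conf'],2),np.round(x,3),np.round(c[:2]/c[2]))
E
```

```text
0.0 [0.28234691 0.55731909 0.3033249 ] [-3.14047245e+00  1.16826127e-04  2.67268224e+00] 0.0726 0.08497716657118548
side cam [ 0.386 -0.743  0.592]
press 0.76 [ 0.573 -0.229 -0.001] [367. 384.]
guide_tube 0.63 [ 0.57  -0.228  0.09 ] [367. 342.]
lever_ball 0.59 [ 0.655 -0.224  0.145] [421. 304.]
lever_pivot 0.74 [ 0.614 -0.26   0.101] [402. 346.]
gauge_rod 0.76 [0.457 0.256 0.062] [260. 221.]
gauge_rod 0.68 [0.344 0.335 0.012] [213. 229.]
rod_tip 0.6 [0.386 0.403 0.012] [229. 215.]
rod_tip 0.55 [0.569 0.259 0.058] [306. 217.]
collar_face 0.81 [0.505 0.262 0.062] [280. 218.]
collar_face 0.68 [0.359 0.367 0.012] [219. 222.]
collar_face 0.29 [0.459 0.262 0.002] [262. 242.]
rack 0.61 [ 0.457  0.263 -0.   ] [261. 242.]
loupe 0.63 [0.626 0.063 0.001] [349. 278.]
wax_block 0.77 [ 0.439  0.105 -0.001] [261. 279.]
eraser_b 0.73 [ 0.41  -0.041 -0.001] [255. 325.]
eraser_b 0.72 [ 0.744  0.006 -0.   ] [411. 287.]
top cam [0.483 0.064 1.033]
press 0.84 [ 0.575 -0.223 -0.003] [438. 236.]
guide_tube 0.62 [ 0.572 -0.227  0.083] [451. 233.]
lever_ball 0.62 [ 0.661 -0.22   0.146] [456. 186.]
gauge_rod 0.74 [0.345 0.336 0.008] [190. 339.]
gauge_rod 0.61 [0.459 0.259 0.061] [221. 288.]
rod_tip 0.7 [0.386 0.408 0.013] [157. 321.]
rod_tip 0.67 [0.574 0.26  0.058] [222. 234.]
collar_face 0.59 [0.504 0.262 0.062] [220. 266.]
collar_face 0.53 [0.364 0.363 0.013] [178. 331.]
rack 0.61 [0.456 0.261 0.   ] [226. 288.]
loupe 0.81 [ 0.626  0.062 -0.   ] [314. 213.]
focus 0.84 [0.627 0.066 0.083] [312. 208.]
focus 0.7 [0.503 0.262 0.058] [220. 267.]
focus 0.31 [0.574 0.258 0.058] [222. 234.]
wax_block 0.51 [0.439 0.108 0.   ] [293. 296.]
wax_block 0.24 [ 0.459  0.259 -0.001] [227. 287.]
wax_block 0.24 [0.743 0.009 0.002] [337. 163.]
tooth 0.48 [0.741 0.004 0.   ] [339. 164.]
eraser_b 0.56 [ 0.619 -0.256  0.1  ] [467. 210.]
eraser_b 0.45 [ 0.414 -0.046  0.001] [362. 307.]
eraser_b 0.31 [0.746 0.008 0.002] [337. 162.]
```

View pics/side0.png

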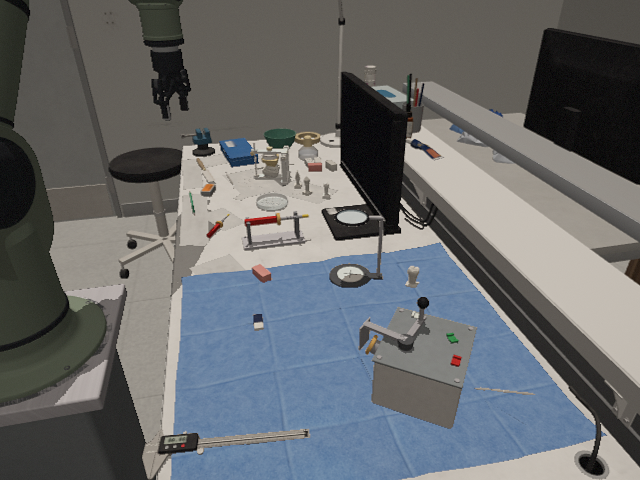

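View pics/top0.png

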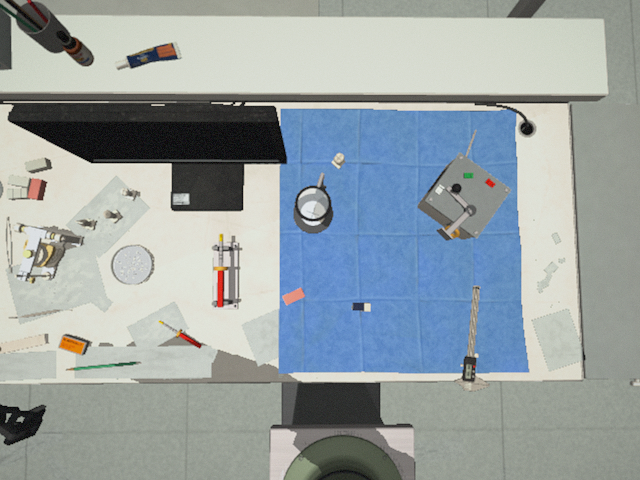

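Rod candidates: the red-handled rod in the rack (side 260,221; top 221,288) and a smaller red-handled one lying on the bench (side 213,229; top 190,339). The larger one, in the rack, is meant. The lever ball is at side (421,304), and the green and red marks are at (452,338) and (457,360). Next I check a close crop and refine the press yaw.

```bash
cat > h.py <<'E'
from workcell import bot
import cv2,numpy as np
from scipy.optimize import minimize
from scipy.spatial.transform import Rotation as Ro
def proj(p,X):
    c=(p['R']@np.atleast_2d(X).T+p['t'][:,None]).T@p['intrinsics'].T
    return c[:,:2]/c[:,2:]
def rz(a): return Ro.from_euler('z',a).as_matrix()
def tri(ps,uvs):
    A=[];b=[]
    for p,(u,v) in zip(ps,uvs):
        P=p['intrinsics']@np.c_[p['R'],p['t']]
        for r in(u*P[2]-P[0],v*P[2]-P[1]): A.append(r[:3]/np.linalg.norm(r[:3]));b.append(-r[3]/np.linalg.norm(r[:3]))
    return np.linalg.lstsq(np.array(A),np.array(b),rcond=None)[0]
def go(pos,rpy):
    "shift in current tool axes and the turn to get to a world pose"
    s=bot.observe();R=Ro.from_euler('xyz',s['tool_rot']);T=Ro.from_euler('xyz',rpy)
    print('shift mm, tool now',np.round(R.inv().apply(np.array(pos)-s['position'])*1e3,1),'after turn',np.round(T.inv().apply(np.array(pos)-s['position'])*1e3,1),'turn',np.round((R.inv()*T).as_rotvec(),3),'t',s['clock'])
E
python3 - <<'E'
from h import *
ps=[bot.grab_frame(n) for n in('side','top')]
M=[]
for p in ps:
    d=bot.trace('press',p);m=d[0]['region'].astype(np.uint8);M.append(cv2.morphologyEx(m,cv2.MORPH_OPEN,np.ones((9,9))));print(d[0]['conf'],m.sum())
box=np.array([[x,y,z] for x in(.02,.145) for y in(-.045,.085) for z in(0,.1)])
def cost(v):
    c=0
    for p,m in zip(ps,M):
        h=cv2.convexHull(proj(p,box@rz(v[2]).T+[v[0],v[1],0]).astype(np.float32))
        im=np.zeros((480,640),np.uint8);cv2.fillConvexPoly(im,np.round(h*16).astype(np.int32),1,shift=4)
        c+=(im!=m).sum()/m.sum()
    return c
b=min((minimize(cost,[.573,-.227,y],method='Nelder-Mead',options=dict(initial_simplex=[[.573,-.227,y],[.58,-.227,y],[.573,-.22,y],[.573,-.227,y+.1]])) for y in(-.7,-.6,-.5)),key=lambda r:r.fun)
print(b.x,b.fun); v=b.x
piv=rz(v[2])@[.055,0,0]+[v[0],v[1],.1];print('pivot',piv)
for ball in([.655,-.224],[.661,-.22]):
    w=rz(-v[2])@np.r_[np.array(ball)-piv[:2],0];print('lever',np.arctan2(w[0],w[1]),np.hypot(*w[:2]))
a=ps[0]['img'][195:255,200:320];c=ps[1]['img'][140:260,400:520]
im=ps[1]['img'].copy();cv2.polylines(im,[np.int32(np.round(proj(ps[1],box[1::2][[0,1,3,2]]@rz(v[2]).T+[v[0],v[1],0])))],True,(255,0,255))
c=im[140:260,400:520]
cv2.imwrite('pics/c1.png',np.hstack([cv2.resize(cv2.copyMakeBorder(x,0,120-x.shape[0],0,0,0),None,fx=3.3,fy=3.3) for x in(a,c)])[:,:,::-1])
E
```

```text
0.67 9935
0.88 4846
[ 0.57418481 -0.22590232 -0.64965413] 0.15060683094461497
pivot [ 0.61798093 -0.25917243  0.1       ]
lever 0.16131828453055955 0.051063794970402324
lever 0.1825109312183043 0.058181779075981085
```

View pics/c1.png

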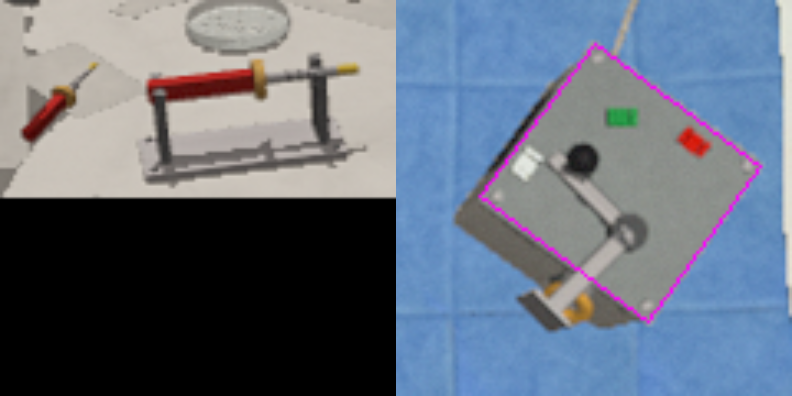

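The crop shows the rack rod is the larger one (crop 250,80), with the small rod at (50,105). The press-top outline fits, giving press yaw −0.65. The lever is near the white mark, about 0.17 rad.

```bash
for i in 1 2 3; do python3 -m jog '[[[0,0,0,0,0,0.15,0.5],[0,0,0,0,0,0.15,0.5],[0,0,0,0,0,0.15,0.5],[0,0,0,0,0,0.15,0.5],[0,0,0,0,0,0.15,0.5]]]' 20 | tail -c 300; done; python3 -c "
from h import *
s=bot.observe();print(s['tool_rot'],s['qpos'])
go([.658,-.222,.27],[np.pi,0,.36])"
```

```text
clock: 2.1
position: [0.2824, 0.5576, 0.3039]
tool_rot: [3.142, -0.0, 1.917]
force: [-0.0, -0.2, -0.4]
grip_width: 0.0424
finger_force: 0.0
clock: 2.6
position: [0.2824, 0.5576, 0.3039]
tool_rot: [-3.142, -0.0, 1.167]
force: [-0.6, 0.9, 0.2]
grip_width: 0.0427
finger_force: 0.0
clock: 3.1
position: [0.2823, 0.5576, 0.3039]
tool_rot: [-3.141, -0.0, 0.417]
force: [0.0, 0.3, 0.8]
grip_width: 0.0428
finger_force: 0.0
[-3.14144098e+00 -6.35404553e-06  4.16724952e-01] [-1.54199104  0.57706026  0.52938065  1.6204847  -0.32664276  1.03328829
 -2.06845442]
shift mm, tool now [ 28.  865.   33.8] after turn [ 77.  862.   33.9] turn [-0.    -0.     0.057] t 3.1
```

```bash
python3 -m jog '[[[0,0,0,0,0,0.057,0.5],[4,43,0,0,0,0,0.5],[4,43,0,0,0,0,0.5],[4,43,0,0,0,0,0.5],[4,43,0,0,0,0,0.5]]]' >/dev/null; for i in 1 2 3; do python3 -m jog '[[[4,43,0,0,0,0,0.5],[4,43,0,0,0,0,0.5],[4,43,0,0,0,0,0.5],[4,43,0,0,0,0,0.5],[4,43,0,0,0,0,0.5]]]' | tail -c 300; done; python3 -c "
from h import *
s=bot.observe();print(s['qpos'])
go([.658,-.222,.25],[np.pi,0,.36])"
```

```text
clock: 4.1
position: [0.4549, 0.2075, 0.3041]
tool_rot: [-3.141, -0.0, 0.366]
force: [0.5, 1.0, -0.0]
grip_width: 0.0427
finger_force: 0.0
clock: 4.6
position: [0.5506, 0.0138, 0.3041]
tool_rot: [-3.141, -0.0, 0.366]
force: [-0.4, 1.0, 1.1]
grip_width: 0.0428
finger_force: 0.0
clock: 5.1
position: [0.6462, -0.1798, 0.3039]
tool_rot: [-3.141, -0.0, 0.366]
force: [0.8, 1.2, 1.3]
grip_width: 0.0426
finger_force: 0.0
[-0.16646844  0.66849146  0.58518637  1.48910961 -0.3939734   1.1030485
 -0.70640427]
shift mm, tool now [-4.1 43.7 53.9] after turn [-3.8 43.7 53.9] turn [-0.    -0.     0.006] t 5.1
```

```bash
python3 -m jog '[[[-4,44,0,0,0,0,0.5],[0,0,35,0,0,0,0.5],[0,0,35,0,0,0,0.5],[0,0,25,0,0,0,0.5],[0,0,10,0,0,0,0.5]]]' 20 >/dev/null; python3 -m jog '[[[0,0,0,0,0,0,0.2],[0,0,0,0,0,0,0.1],[0,0,0,0,0,0,0.05],[0,0,0,0,0,0,0.05],[0,0,0,0,0,0,0.05]]]' ; python3 -c "
from h import *
for n in('side','top'):
    p=bot.grab_frame(n)
    for d in bot.spot_point('lever_ball',p)[:2]: print(d)
    u,v=np.int32(proj(p,[.658,-.222,.145])[0]); cv2.imwrite('pics/l'+n+'.png',cv2.resize(p['img'][v-60:v+60,u-60:u+60],None,fx=3.3,fy=3.3)[:,:,::-1])
a=[cv2.imread('pics/l'+n+'.png') for n in('side','top')];cv2.imwrite('pics/l.png',np.hstack(a))
go([.673,-.261,.199],[np.pi,0,.36])"
```

```text
clock: 6.1
position: [0.6579, -0.221, 0.1999]
tool_rot: [3.141, -0.001, 0.366]
force: [0.5, -1.1, 2.5]
grip_width: 0.0169
finger_force: 20.2
{'xyz': [0.6547, -0.2237, 0.143], 'conf': 0.89}
{'xyz': [0.5748, -0.2296, 0.0002], 'conf': 0.64}
{'xyz': [0.6598, -0.2228, 0.1434], 'conf': 0.45}
shift mm, tool now [-0.2 42.8  0.8] after turn [ 0.  42.8  0.7] turn [ 0.001 -0.001  0.006] t 6.3
```

View pics/l.png

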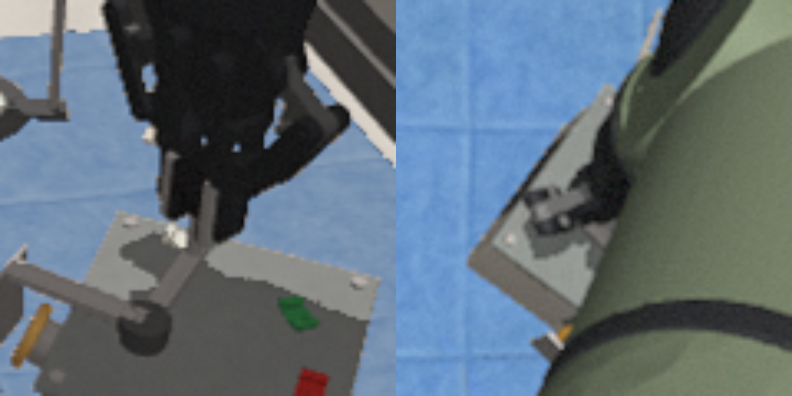

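The fingers hold the ball (crop 200,200). Now I throw it along the arc.

```bash
python3 -m jog '[[[2.6,8.5,0,0,0,0,0.05],[1.3,8.5,0,0,0,0,0.05],[0,8.5,0,0,0,0,0.05],[-1.3,8.5,0,0,0,0,0.05],[-2.6,8.5,0,0,0,0,0.05]]]' 20; python3 -m jog '[[[0,0,0,0,0,0,0.05],[0,0,0,0,0,0,0.05],[0,0,0,0,0,0,0.5],[0,0,0,0,0,0,0.5],[0,0,0,0,0,0,0.5]]]'; python3 -m jog '[[[0,0,-40,0,0,0,0.5],[0,0,-40,0,0,0,0.5],[0,0,-30,0,0,0,0.5],[0,-45,0,0,0,0,0.5],[0,-45,0,0,0,0,0.5]]]' >/dev/null; python3 -m jog '[[[0,-45,0,0,0,0,0.5],[0,-45,0,0,0,0,0.5],[0,-45,0,0,0,0,0.5],[0,-45,0,0,0,0,0.5],[0,0,0,0,0,0,0.5]]]'; python3 - <<'E'
from h import *
im=[]
for n in('side','top'):
    p=bot.grab_frame(n)
    for d in bot.spot_point('lever_ball',p)[:2]:
        w=rz(.65)@(np.array(d['xyz'])-[.618,-.259,0]); print(d,'angle',np.arctan2(w[0],w[1]),np.hypot(*w[:2]))
    u,v=np.int32(proj(p,[.64,-.24,.12])[0]); im.append(cv2.resize(p['img'][v-60:v+60,u-60:u+60],None,fx=3.3,fy=3.3)[:,:,::-1])
cv2.imwrite('pics/l2.png',np.hstack(im))
go([.455,.259,.25],[np.pi,0,np.pi])
E
```

```text
clock: 6.8
position: [0.6737, -0.2589, 0.1992]
tool_rot: [-3.14, -0.002, 0.367]
force: [-4.3, 6.3, 3.0]
grip_width: 0.0175
finger_force: 20.7
clock: 7.3
position: [0.6727, -0.26, 0.1988]
tool_rot: [-3.141, 0.0, 0.366]
force: [0.6, -0.5, -0.4]
grip_width: 0.0426
finger_force: 0.0
clock: 8.3
position: [0.5748, -0.0019, 0.3086]
tool_rot: [-3.138, 0.0, 0.373]
force: [1.8, -1.6, 0.6]
grip_width: 0.0429
finger_force: 0.0
{'xyz': [0.6707, -0.264, 0.1438], 'conf': 0.58} angle 1.0153898348902344 0.052936660264886345
{'xyz': [0.6724, -0.2645, 0.1437], 'conf': 0.97} angle 1.0215568805809638 0.054677326196514046
shift mm, tool now [ -17.7 -293.8   58.9] after turn [121.4 268.2  59.1] turn [ 0.000e+00  1.000e-03 -2.777e+00] t 8.5
```

View pics/l2.png

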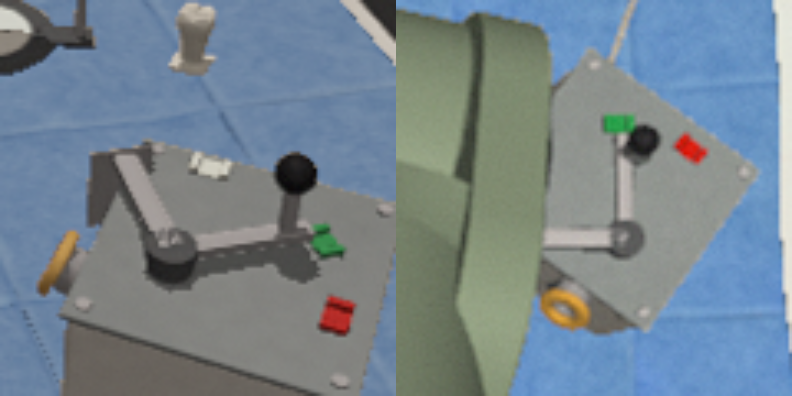

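Lever is in the green notch: the arm points at the green mark, crop (622,125), about 0.95–1.0 rad. Now the rod.

```bash
for i in 1 2 3; do python3 -m jog '[[[0,0,0,0,0,-0.15,0.7],[0,0,0,0,0,-0.15,0.7],[0,0,0,0,0,-0.15,0.7],[0,0,0,0,0,-0.15,0.7],[0,0,0,0,0,-0.15,0.7]]]' >/dev/null; done;  python3 -m jog '[[[0,0,0,0,0,-0.15,0.7],[0,0,0,0,0,-0.15,0.7],[0,0,0,0,0,-0.15,0.7],[0,0,0,0,0,-0.077,0.7],[20,44,5,0,0,0,0.7]]]'; python3 -m jog '[[[20,44,5,0,0,0,0.7],[20,44,5,0,0,0,0.7],[20,44,5,0,0,0,0.7],[20,44,5,0,0,0,0.7],[20,44,5,0,0,0,0.7]]]';python3 - <<'E'
from h import *
ps=[bot.grab_frame(n) for n in('side','top')]
for p in ps:
    for q in('guide_tube','gauge_rod','rod_tip','collar_face'):
        for d in bot.spot_point(q,p)[:2]: print(q,d['conf'],d['xyz'])
    # brass flange colour centroid
    h=cv2.cvtColor(p['img'],cv2.COLOR_RGB2HSV);c=np.int32(proj(p,[.574,-.226,.085])[0])
    m=cv2.inRange(h,(12,120,90),(30,255,255));k=np.zeros_like(m);cv2.circle(k,[int(a) for a in c],30,255,-1);m&=k
    pts=cv2.findNonZero(m);print('flange px',c,None if pts is None else (len(pts),cv2.minAreaRect(pts),cv2.boundingRect(pts)))
print(bot.observe()['qpos'])
go([.455,.259,.20],[np.pi,0,np.pi])
E
```

```text
clock: 10.5
position: [0.558, 0.0293, 0.3038]
tool_rot: [-3.139, 0.001, 3.136]
force: [0.9, 2.1, -0.5]
grip_width: 0.0597
finger_force: 0.0
clock: 11.0
position: [0.4559, 0.2559, 0.2787]
tool_rot: [-3.141, 0.0, 3.14]
force: [1.1, 0.5, -0.0]
grip_width: 0.0598
finger_force: 0.0
guide_tube 0.72 [0.5704, -0.226, 0.0872]
guide_tube 0.3 [0.4105, -0.0444, -0.001]
gauge_rod 0.83 [0.4559, 0.2588, 0.0618]
gauge_rod 0.59 [0.3423, 0.3373, 0.0108]
rod_tip 0.6 [0.5749, 0.2584, 0.0583]
rod_tip 0.47 [0.3883, 0.4018, 0.0129]
collar_face 0.66 [0.5071, 0.2624, 0.065]
collar_face 0.66 [0.3607, 0.3686, 0.0095]
flange px [368 343] (73, ((371.3999938964844, 344.2000427246094), (3.5777084827423096, 20.57182502746582), 26.56505012512207), (366, 335, 12, 19))
gauge_rod 0.8 [0.4605, 0.2629, 0.0632]
rod_tip 0.61 [0.575, 0.261, 0.0601]
collar_face 0.74 [0.5055, 0.2625, 0.0602]
flange px [450 232] (109, ((451.7000427246094, 231.1000213623047), (15.652474403381348, 9.391485214233398), 26.56505012512207), (445, 225, 15, 13))
[-0.50583613  0.39351488 -0.15130255  1.88933603  0.07632113  0.86412305
  0.87461586]
shift mm, tool now [ 1.6  4.5 79. ] after turn [ 1.5  4.4 79. ] turn [-0.     0.    -0.001] t 11.5
```

```bash
python3 -m jog '[[[1,5,40,0,0,0,0.7],[0,0,40,0,0,0,0.7],[0,0,40,0,0,0,0.7],[0,0,30,0,0,0,0.7],[0,0,15,0,0,0,0.7]]]' >/dev/null;  python3 -m jog '[[[0,0,0,0,0,0,0.05],[0,0,0,0,0,0,0.05],[0,0,0,0,0,0,0.05],[0,0,0,0,0,0,0.05],[0,0,0,0,0,0,0.05]]]' 60;  python3 -m jog '[[[0,0,-10,0,0,0,0.05],[0,0,-30,0,0,0,0.05],[0,0,-40,0,0,0,0.05],[0,0,-40,0,0,0,0.05],[0,0,0,0,0,0,0.05]]]';python3 - <<'E'
from h import *
ps=[bot.grab_frame(n) for n in('side','top')]
for p in ps:
    for q in('gauge_rod','rod_tip','collar_face'):
        for d in bot.spot_point(q,p)[:2]: print(q,d['conf'],d['xyz'])
cv2.imwrite('pics/g.png',cv2.resize(ps[0]['img'][100:280,170:350],None,fx=3,fy=3)[:,:,::-1])
E
```

```text
clock: 12.5
position: [0.4555, 0.2607, 0.1152]
tool_rot: [3.141, 0.002, -3.141]
force: [-0.1, -0.6, 6.6]
grip_width: 0.0111
finger_force: 58.5
clock: 13.0
position: [0.4564, 0.2615, 0.2398]
tool_rot: [3.137, 0.007, -3.141]
force: [0.1, 0.6, -1.7]
grip_width: 0.0112
finger_force: 58.6
gauge_rod 0.58 [0.3416, 0.3368, 0.0139]
gauge_rod 0.55 [0.4607, 0.2589, 0.1848]
rod_tip 0.64 [0.575, 0.264, 0.1827]
rod_tip 0.62 [0.3905, 0.4014, 0.0118]
collar_face 0.72 [0.5058, 0.2636, 0.1841]
collar_face 0.57 [0.3614, 0.3679, 0.0127]
gauge_rod 0.87 [0.4611, 0.259, 0.1831]
rod_tip 0.54 [0.574, 0.2578, 0.182]
collar_face 0.63 [0.5066, 0.2612, 0.1796]
```

View pics/g.png

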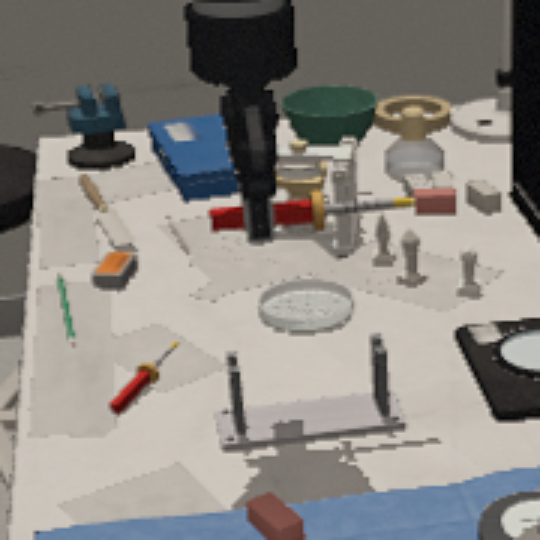

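The rod is held level in the fingers at (250,215), clear of the rack. Now I work out the insertion approach.

```bash
python3 -m jog '[[[0,45,-4,0,0,0,0.05],[0,45,-4,0,0,0,0.05],[0,45,-4,0,0,0,0.05],[0,45,-4,0,0,0,0.05],[0,45,-4,0,0,0,0.05]]]' >/dev/null; python3 -m jog '[[[0,45,0,0,0,0,0.05],[0,45,0,0,0,0,0.05],[0,45,0,0,0,0,0.05],[0,45,0,0,0,0,0.05],[0,20,0,0,0,0,0.05]]]'; cat >> h.py <<'E'
M=np.array([.573,-.226,.085]);psi=-.65
RT=Ro.from_matrix(rz(psi))*Ro.from_euler('y',.35)*Ro.from_euler('z',np.pi)*Ro.from_euler('x',np.pi)  # tool -x = into tube
tipT=np.array([-.1185,0,.055])
def ins(back,M=M):
    a=RT.apply([1,0,0]); go(M+a*back-RT.apply(tipT),RT.as_euler('xyz'))
E
python3 - <<'E'
from h import *
ps=[bot.grab_frame(n) for n in('side','top')]
print('flange tri',tri(ps,[(371.4,344.2),(451.7,231.1)]))
print(RT.as_matrix().round(2),RT.as_euler('xyz'))
ins(.05);print(bot.observe()['qpos'])
E
```

```text
clock: 14.4
position: [0.4522, 0.6889, 0.2518]
tool_rot: [-3.141, -0.002, -3.138]
force: [0.0, -0.6, -1.0]
grip_width: 0.0107
finger_force: 58.8
flange tri [ 0.57711202 -0.22848761  0.08415715]
[[-0.75  0.61 -0.27]
 [ 0.57  0.8   0.21]
 [ 0.34  0.   -0.94]] [ 3.14159265 -0.35        2.49159265]
shift mm, tool now [  -6.4 -829.7   57.7] after turn [-498.5 -654.7 -121.6] turn [-0.116  0.336  0.647] t 14.5
[-1.00538471  0.92483778 -0.13159205  0.96321402  0.10866614  1.2616268
  0.45671446]
```

The tool's y runs along world +y here, so that went the wrong way. It touched nothing, and I go back.

```bash
for i in 1 2 3; do python3 -m jog '[[[0,-43,0,0,0,0,0.05],[0,-43,0,0,0,0,0.05],[0,-43,0,0,0,0,0.05],[0,-43,0,0,0,0,0.05],[0,-43,0,0,0,0,0.05]]]' | sed -n 2p; done; python3 -m jog '[[[0,-43,0,0,0,0,0.05],[0,-43,0,0,0,0,0.05],[0,-43,0,0,0,0,0.05],[0,-43,0,0,0,0,0.05],[0,0,0,0,0,0,0.05]]]';python3 - <<'E'
from h import *
ins(.05);print(bot.observe()['qpos'])
E
```

```text
position: [0.4545, 0.4678, 0.2535]
position: [0.4543, 0.253, 0.2537]
position: [0.4543, 0.0383, 0.2538]
clock: 16.5
position: [0.4538, -0.1371, 0.2537]
tool_rot: [-3.14, -0.001, 3.135]
force: [0.3, 1.3, -0.6]
grip_width: 0.0106
finger_force: 59.0
shift mm, tool now [-8.2 -4.4 59.3] after turn [-29.    1.3  52.5] turn [-0.115  0.338  0.637] t 16.5
[ 0.20685984  0.3547231  -0.04965697  2.03601617  0.02805767  0.75176847
  1.70414753]
```

```bash
python3 -m jog '[[[0,0,0,-0.023,0.0676,0.127,0.05],[0,0,0,-0.023,0.0676,0.127,0.05],[0,0,0,-0.023,0.0676,0.127,0.05],[0,0,0,-0.023,0.0676,0.127,0.05],[0,0,0,-0.023,0.0676,0.127,0.05]]]' >/dev/null; python3 -m jog '[[[-10,0,20,0,0,0,0.05],[-10,0,20,0,0,0,0.05],[-9,1,12,0,0,0,0.05],[0,0,0,0,0,0,0.05],[0,0,0,0,0,0,0.05]]]';python3 - <<'E'
from h import *
ins(.05)
ps=[bot.grab_frame(n) for n in('side','top')]
s=bot.observe();R=Ro.from_euler('xyz',s['tool_rot'])
tip=s['position']+R.apply(tipT);ax=R.apply([-1,0,0]);print('tip pred',tip)
im=[]
for p in ps:
    for q in('rod_tip','collar_face','guide_tube'):
        for d in bot.spot_point(q,p)[:2]: print(q,round(d['conf'],2),d['xyz'])
    g=p['img'].copy()
    h=cv2.cvtColor(g,cv2.COLOR_RGB2HSV)
    print('px tip',proj(p,tip),'M',proj(p,M))
    a,b=[np.float32(x) for x in proj(p,[tip,tip+.1*ax])]
    u,v=np.int32(proj(p,M)[0]);K=6
    c=cv2.resize(g[v-45:v+45,u-33:u+33],None,fx=K,fy=K)
    f=lambda q:tuple(int(z) for z in (q-[u-33,v-45])*K)
    cv2.line(c,f(a),f(b),(255,0,255),1); im.append(c)
cv2.imwrite('pics/i.png',np.hstack(im)[:,:,::-1])
E
```

```text
clock: 17.5
position: [0.4634, -0.1362, 0.1954]
tool_rot: [3.139, -0.351, 2.501]
force: [-0.2, 0.5, 0.1]
grip_width: 0.0106
finger_force: 59.0
shift mm, tool now [-2.3 -5.2  0.2] after turn [-2.4 -5.2  0.2] turn [-0.001 -0.001  0.009] t 17.5
tip pred [ 0.5379772  -0.19125067  0.10365654]
rod_tip 0.72 [0.388, 0.4005, 0.0094]
rod_tip 0.59 [0.5346, -0.1939, 0.1012]
collar_face 0.78 [0.4882, -0.1549, 0.1283]
collar_face 0.65 [0.3594, 0.3644, 0.011]
guide_tube 0.59 [0.5723, -0.2256, 0.0874]
guide_tube 0.16 [0.6142, -0.2604, 0.0995]
px tip [[340.68633342 322.87745102]] M [[368.13118231 343.16420213]]
rod_tip 0.56 [0.3843, 0.4039, 0.0124]
collar_face 0.58 [0.3606, 0.3625, 0.0141]
guide_tube 0.61 [0.7434, 0.0068, -0.001]
px tip [[437.12544171 248.94304295]] M [[450.74101252 232.82028712]]
```

View pics/i.png

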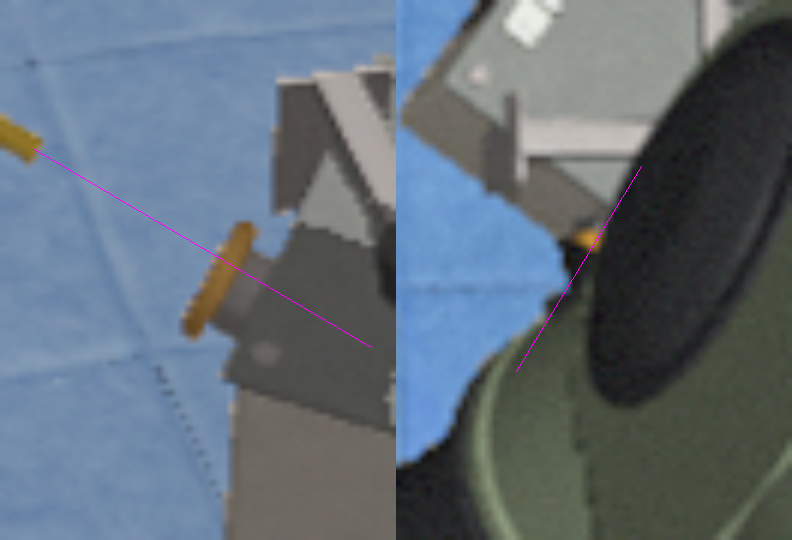

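```bash
sed -i 's/^M=np.array.*;psi/M=np.array([.575,-.227,.085]);psi/' h.py; python3 -m jog '[[[-5,-5,0,0,0,0.009,0.05],[-10,0,0,0,0,0,0.05],[-10,0,0,0,0,0,0.05],[-8,0,0,0,0,0,0.05],[0,0,0,0,0,0,0.05]]]';python3 - <<'E'
from h import *
ins(.02)
s=bot.observe();R=Ro.from_euler('xyz',s['tool_rot'])
tip=s['position']+R.apply(tipT);ax=R.apply([-1,0,0])
p=bot.grab_frame('side')
for d in bot.spot_point('rod_tip',p)[:2]: print(d['xyz'],tip)
a,b=[np.float32(x) for x in proj(p,[tip,tip+.1*ax])]
u,v=np.int32(proj(p,M)[0]);K=6;w=50
c=cv2.resize(p['img'][v-w:v+w-10,u-w:u+w-10],None,fx=K,fy=K)
f=lambda q:tuple(int(z) for z in (q-[u-w,v-w])*K)
cv2.line(c,f(a),f(b),(255,0,255),1);cv2.imwrite('pics/i2.png',c[:,:,::-1])
E
```

```text
clock: 18.4
position: [0.4859, -0.1594, 0.183]
tool_rot: [-3.141, -0.351, 2.491]
force: [-0.4, -0.2, -2.0]
grip_width: 0.0107
finger_force: 59.0
shift mm, tool now [-0.2  0.2 -1.3] after turn [-0.2  0.2 -1.3] turn [-0.001 -0.001 -0.   ] t 18.4
[0.5561, -0.2141, 0.0867] [ 0.5593487  -0.21539926  0.09060959]
[0.3877, 0.4006, 0.0117] [ 0.5593487  -0.21539926  0.09060959]
```

View pics/i2.png

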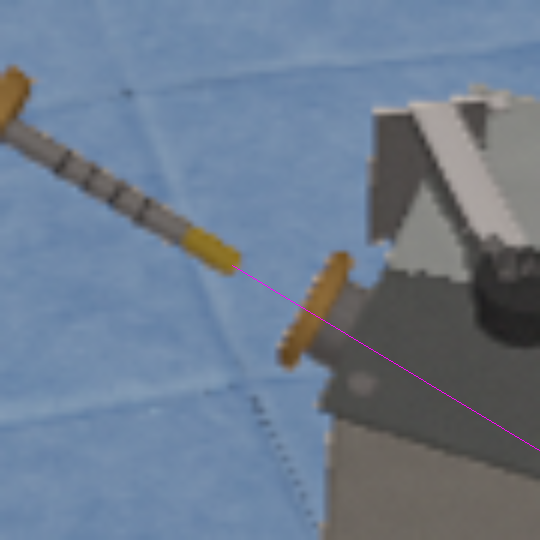

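The rod axis (magenta) passes through the flange centre at crop (315,310), so I insert gently.

```bash
python3 -m jog '[[[-6,0,-1,0,0,0,0.05],[-6,0,0,0,0,0,0.05],[-6,0,0,0,0,0,0.05],[-6,0,0,0,0,0,0.05],[-6,0,0,0,0,0,0.05]]]'; python3 -m jog '[[[-3,0,0,0,0,0,0.05],[-3,0,0,0,0,0,0.05],[-3,0,0,0,0,0,0.05],[-3,0,0,0,0,0,0.05],[-3,0,0,0,0,0,0.05]]]';python3 -c "
from h import *
ins(-.07);print(bot.observe()['moment'])"
```

```text
clock: 19.0
position: [0.5083, -0.1764, 0.1741]
tool_rot: [-3.141, -0.351, 2.492]
force: [-1.0, 0.4, -1.1]
grip_width: 0.0107
finger_force: 59.0
clock: 19.5
position: [0.5194, -0.1847, 0.1692]
tool_rot: [-3.141, -0.351, 2.492]
force: [0.6, 0.1, -0.7]
grip_width: 0.0109
finger_force: 59.0
shift mm, tool now [-46.    0.    0.1] after turn [-46.    0.    0.1] turn [-0.001 -0.001  0.   ] t 19.5
[-0.26853459 -0.25496999 -0.00762612]
```

```bash
python3 -m jog '[[[-8,0,0,0,0,0,0.05],[-8,0,0,0,0,0,0.05],[-8,0,0,0,0,0,0.05],[-8,0,0,0,0,0,0.05],[-6,0,0,0,0,0,0.05]]]'; python3 -m jog '[[[-1.5,0,0,0,0,0,0.05],[-1.5,0,0,0,0,0,0.05],[-1.5,0,0,0,0,0,0.05],[-1,0,0,0,0,0,0.05],[-1,0,0,0,0,0,0.05]]]';python3 -c "
from h import *
ins(-.07);print(bot.observe()['moment'])"
```

```text
clock: 20.0
position: [0.5481, -0.2067, 0.1557]
tool_rot: [-3.141, -0.351, 2.492]
force: [-0.0, 1.2, -1.9]
grip_width: 0.0111
finger_force: 59.0
clock: 20.5
position: [0.5525, -0.2098, 0.154]
tool_rot: [-3.141, -0.351, 2.492]
force: [0.3, -0.3, -0.5]
grip_width: 0.0107
finger_force: 59.0
shift mm, tool now [-1.8 -0.   0.1] after turn [-1.8 -0.   0.1] turn [-0.001 -0.001  0.   ] t 20.5
[-0.27107491 -0.27284843 -0.02526191]
```

Keep on until the force rises.

```bash
python3 -m jog '[[[-1,0,0,0,0,0,0.05],[-1,0,0,0,0,0,0.05],[-1,0,0,0,0,0,0.05],[0,0,0,0,0,0,0.05],[0,0,0,0,0,0,0.05]]]'|sed -n 2,4p; python3 -m jog '[[[-1,0,0,0,0,0,0.05],[-1,0,0,0,0,0,0.05],[0,0,0,0,0,0,0.05],[0,0,0,0,0,0,0.05],[0,0,0,0,0,0,0.05]]]';python3 - <<'E'
from h import *
ins(-.07);p=bot.grab_frame('side');u,v=np.int32(proj(p,M)[0])
cv2.imwrite('pics/i3.png',cv2.resize(p['img'][v-50:v+40,u-50:u+40],None,fx=6,fy=6)[:,:,::-1])
E
```

```text
position: [0.553, -0.2104, 0.1533]
tool_rot: [-3.14, -0.356, 2.492]
force: [-14.8, 8.8, 15.6]
clock: 21.5
position: [0.5534, -0.2105, 0.1529]
tool_rot: [-3.14, -0.36, 2.493]
force: [-24.6, 15.1, 24.0]
grip_width: 0.0109
finger_force: 61.0
shift mm, tool now [-0.3 -0.1 -0.5] after turn [-0.3 -0.1 -0.5] turn [-0.002 -0.01   0.001] t 21.5
```

View pics/i3.png

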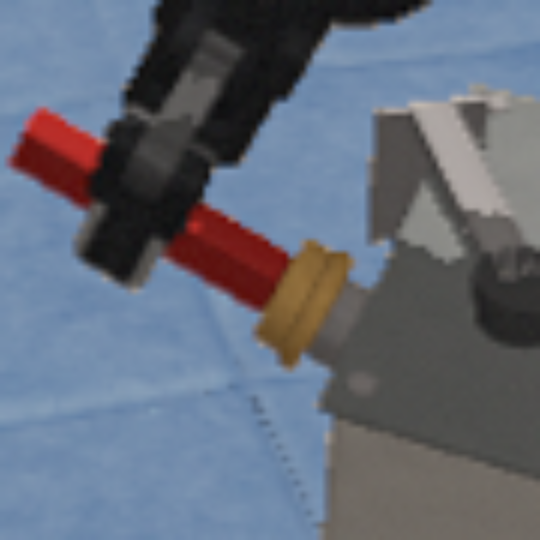

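The collar is seated on the flange at crop (305,305), with about 35 N axial force. Now I draw it out 120 mm.

```bash
python3 -m jog '[[[3,0,0,0,0,0,0.05],[3,0,0,0,0,0,0.05],[6,0,0,0,0,0,0.05],[10,0,0,0,0,0,0.05],[12,0,0,0,0,0,0.05]]]'|sed -n 2,4p; python3 -m jog '[[[15,0,0,0,0,0,0.05],[18,0,0,0,0,0,0.05],[18,0,0,0,0,0,0.05],[18,0,0,0,0,0,0.05],[18,0,0,0,0,0,0.05]]]'; python3 -m jog '[[[15,0,0,0,0,0,0.05],[0,0,-20,0,0,0,0.05],[0,0,-20,0,0,0,0.05],[0,0,0,0,0,0,0.05],[0,0,0,0,0,0,0.05]]]'|sed -n 2,4p;python3 - <<'E'
from h import *
s=bot.observe();R=Ro.from_euler('xyz',s['tool_rot']);print('tip',s['position']+R.apply(tipT),s['qpos'])
p=bot.grab_frame('top')
for q in('focus','loupe','lever_ball','gauge_rod','rod_tip','collar_face'):
    for d in bot.spot_point(q,p)[:1]: print(q,d)
F=np.array([.626,.063,.08])
for th in(0,):
  T=Ro.from_euler('xyz',[np.pi,0,np.pi+th]); go(F-T.apply(tipT),T.as_euler('xyz')); print(F-T.apply(tipT))
E
```

```text
position: [0.5302, -0.1931, 0.1641]
tool_rot: [-3.141, -0.351, 2.492]
force: [-0.0, -0.7, -0.9]
clock: 22.55
position: [0.4647, -0.1433, 0.1943]
tool_rot: [-3.141, -0.351, 2.492]
force: [0.3, 0.7, -0.1]
grip_width: 0.0111
finger_force: 59.1
position: [0.4651, -0.1435, 0.2366]
tool_rot: [-3.141, -0.35, 2.492]
force: [-1.0, 0.8, -0.4]
tip [ 0.53871852 -0.19941231  0.14424742] [ 0.20057238  0.53867965  0.06600878  1.82722195 -0.18243173  1.11081553
  1.29295503]
focus {'xyz': [0.5721, -0.2257, 0.0858], 'conf': 0.69}
loupe {'xyz': [0.6242, 0.0639, 0.0028], 'conf': 0.9}
lever_ball {'xyz': [0.6739, -0.2602, 0.1452], 'conf': 0.82}
gauge_rod {'xyz': [0.3451, 0.3342, 0.0066], 'conf': 0.52}
rod_tip {'xyz': [0.3852, 0.4044, 0.0147], 'conf': 0.77}
collar_face {'xyz': [0.3626, 0.3607, 0.0096], 'conf': 0.67}
shift mm, tool now [ 50.9 190.2 126.3] after turn [-42.2 206.7 101.2] turn [ 0.113 -0.339 -0.643] t 23.4
[0.5075 0.063  0.135 ]
```

```bash
python3 -m jog '[[[0,0,0,0.0226,-0.0678,-0.1286,0.05],[0,0,0,0.0226,-0.0678,-0.1286,0.05],[0,0,0,0.0226,-0.0678,-0.1286,0.05],[0,0,0,0.0226,-0.0678,-0.1286,0.05],[0,0,0,0.0226,-0.0678,-0.1286,0.05]]]'|sed -n 2,4p; python3 -m jog '[[[30,0,0,0,0,0,0.05],[0,41,0,0,0,0,0.05],[0,41,0,0,0,0,0.05],[0,41,0,0,0,0,0.05],[0,41,0,0,0,0,0.05]]]'|sed -n 2,4p; python3 -m jog '[[[0,42,0,0,0,0,0.05],[0,0,40,0,0,0,0.05],[0,0,40,0,0,0,0.05],[0,0,21,0,0,0,0.05],[0,0,0,0,0,0,0.05]]]';python3 - <<'E'
from h import *
F=np.array([.6255,.0635,.08])
T=Ro.from_euler('xyz',[np.pi,0,np.pi]); go(F-T.apply(tipT),T.as_euler('xyz'))
E
```

```text
position: [0.4655, -0.1434, 0.2365]
tool_rot: [-3.141, 0.003, -3.135]
force: [-0.0, -0.5, -1.9]
position: [0.4351, 0.0217, 0.2366]
tool_rot: [3.141, 0.0, 3.141]
force: [0.7, -0.3, -1.3]
clock: 24.9
position: [0.4342, 0.0622, 0.1334]
tool_rot: [-3.141, -0.004, -3.141]
force: [0.8, -0.4, -0.2]
grip_width: 0.0113
finger_force: 59.1
shift mm, tool now [-72.8   1.3  -1.9] after turn [-72.8   1.3  -1.6] turn [-0.001 -0.004  0.001] t 24.9
```

```bash
python3 -m jog '[[[-20,1,-1,0,0,0,0.05],[-20,0,0,0,0,0,0.05],[-20,0,0,0,0,0,0.05],[-13,0,0,0,0,0,0.05],[0,0,0,0,0,0,0.05]]]'|sed -n 2,4p; python3 - <<'E'
from h import *
s=bot.observe();R=Ro.from_euler('xyz',s['tool_rot']);tip=s['position']+R.apply(tipT);print('pred',tip)
im=[]
for n in('side','top'):
    p=bot.grab_frame(n)
    for q in('focus','loupe','rod_tip','gauge_rod','collar_face','lever_ball','wax_block','tooth','eraser_b'):
        for d in bot.spot_point(q,p)[:2]: print(q,round(d['conf'],2),d['xyz'])
    u,v=np.int32(proj(p,[.6,.06,.1])[0]);im.append(cv2.resize(p['img'][v-60:v+60,u-60:u+60],None,fx=3.3,fy=3.3)[:,:,::-1])
cv2.imwrite('pics/f.png',np.hstack(im))
E
```

```text
position: [0.5101, 0.0632, 0.1379]
tool_rot: [3.141, 0.003, 3.141]
force: [-0.3, 0.5, -1.0]
pred [0.62876063 0.06315009 0.08323079]
loupe 0.69 [0.6256, 0.0646, 0.0007]
rod_tip 0.96 [0.6284, 0.0617, 0.0836]
rod_tip 0.55 [0.672, -0.2587, 0.1447]
gauge_rod 0.74 [0.5121, 0.0596, 0.0807]
gauge_rod 0.66 [0.3428, 0.3365, 0.0108]
collar_face 0.58 [0.6237, 0.0615, -0.0004]
collar_face 0.57 [0.5599, 0.061, 0.0872]
lever_ball 0.57 [0.6701, -0.26, 0.1461]
tooth 0.7 [0.748, 0.0064, 0.0007]
eraser_b 0.63 [0.4105, -0.0432, 0.0005]
eraser_b 0.19 [0.5122, 0.0615, 0.0823]
focus 0.6 [0.6245, 0.065, 0.0841]
loupe 0.56 [0.6267, 0.0629, -0.0001]
rod_tip 0.66 [0.3857, 0.4053, 0.0124]
gauge_rod 0.7 [0.3434, 0.3343, 0.0067]
collar_face 0.73 [0.3615, 0.365, 0.01]
lever_ball 0.77 [0.6745, -0.2604, 0.1458]
lever_ball 0.65 [0.7416, 0.0057, 0.0001]
tooth 0.45 [0.7439, 0.0075, 0.0006]
```

View pics/f.png

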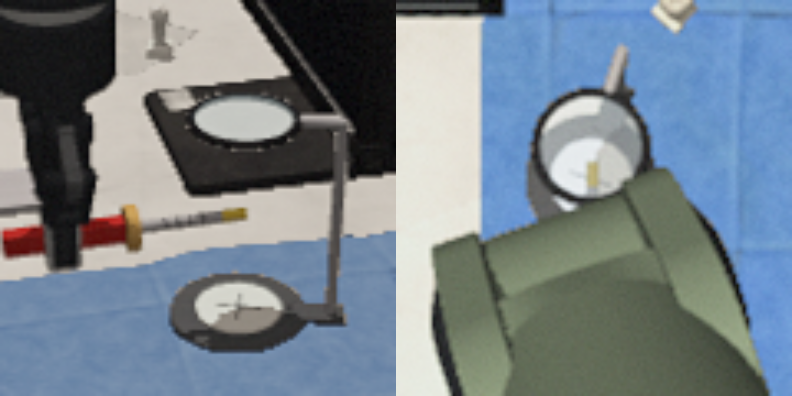

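The yellow tip is under the lens middle, side crop (235,213) and top crop (593,172), and the rod is level. I let it settle and hand in.

```bash
python3 -m jog '[[[2,0,2,0,0,0,0.05],[0,0,0,0,0,0,0.05],[0,0,0,0,0,0,0.05],[0,0,0,0,0,0,0.05],[0,0,0,0,0,0,0.05]]]'; python3 -c "
from workcell import bot
print(bot.job_done())"
```

```text
clock: 26.9
position: [0.5065, 0.0633, 0.1346]
tool_rot: [3.141, 0.0, -3.141]
force: [-0.1, -0.2, -0.3]
grip_width: 0.0111
finger_force: 59.1
the job is handed in; nothing more can be done
None
```

I finished all the steps and handed the job in at about 27 s, but the hand-in returned no verdict: the lever is in the green notch at about 0.95 rad, the rod was seated against the flange and drawn out, and it is now held level with its tip within about 5 mm sideways of the reading point.

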